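Stroke a linear guide carriage with its push-on handle

ROBOT

A 6-joint arm with a two-finger parallel gripper is mounted at the origin on a cart in front of the work surface, level with it; the furniture and walls round the work are solid. World frame = base frame: x ahead of the robot, y to its left, z up, the work surface at z = 0. Lengths are in m, angles in rad, forces in N, time in s.
With the tool pointing down it reaches from about 0.3 to 0.775 m from the base axis. Payload 14.6 kg.
Tool frame: the origin (TCP) lies between the finger pads; the fingertips stand 8 mm ahead of it and the grasp point (between the pads) lies 11 mm behind it (ctrl.tip_extent is the distance from the TCP to the fingertips, in m); z points along the fingers, y is the line along which they close (so a half turn about z gives the same grasp; the last joint's range is limited). The gripper opens to 85 mm and grips with 20 to 120 N. Pads are 22 mm wide; open, the fingers measure 114 mm over their backs; the gripper's body (76 mm by 85 mm) begins 54 mm behind the grasp point. The pads swing forward as they close: fully open they stand 13 mm farther back than shut.
Start: joints at [1.103, 0.3, 1.521, -0, 1.321, -0.067], TCP at [0.215, 0.506, 0.239] pointing down, gripper open.
Joint ranges: [-3.03, 3.03], [-0.79, 2.21], [0.23, 2.52], [-1.04, 4.18], [0, 3.07], [-2.55, 2.55]. Speed limits (rad/s): [2.22, 2.22, 2.57, 3.14, 3.14, 3.14].

INTERFACE

Orientations are given as a unit quaternion [x, y, z, w].
In Python, from cell import ctrl gives the robot as it stands. The module is installed in compiled form; this text tells all that it offers.
- The arm moves only by the tool apply_moves, never from a script. Its argument "plan" is a list of rows, each an object with "xyz": the shift along the world's x, y, z in m, a list of three; "twist": the turn about the world's z in degrees. In form: [{"xyz": [x, y, z], "twist": twist}, ...]. A call has 1 to 20 rows; each row shifts and turns the commanded pose from where the row before left it; what a row does not reach is not made up. A row lasts 1/8 s, in which the tool goes at most 62.5 mm and 10.7 degrees, less where a joint would pass 70% of its speed; a pose out of reach is approached as far as the arm can. A call with a gripper value outside its range is refused whole. "jaw" is the closure in counts, from 0 (fully open) to 255 (shut), set as the call begins (left out, the last holds). The fingers move at their own pace and stop on an object; "newtons" is the grip in N (left out, the last holds). Time passes only in rows, so rows that do not move let the fingers close. It gives the time, the measured TCP pose, the force, the opening and the grip force at its end, in the units of the state.
- ctrl.read_state(): the state, without advancing time (a new reading comes with each control period).
- ctrl.capture(name): name is "scene" or "side" or "wrist"; returns a dict with "image" (384x512x3 uint8, red, green, blue), "vertical_fov" (degrees; the focal length in pixels is half the picture's height over the tangent of half this angle, whatever the lens; pixels are square), "cx", "cy" (the principal point, pixels), "dist_coeffs" ([k1, k2, p1, p2, k3] as OpenCV has them; the pictures are not rectified), "R" (3x3) and "t" (3): a world point X has camera coordinates R X + t. Camera axes: x right, y down, z forward; pixel columns grow to the right and rows downward; lengths in m; the calibration is good to about 2 mm. A picture is of the moment at which its call begins. There is no depth.
- ctrl.job_done(): hands the job in; it is judged then, once.
The state is a dict: "clock": time; "joint_positions": joint angles; "joint_velocities": joint speeds; "joint_torque": joint torques, N m; "tcp_pos": TCP position; "orientation": TCP orientation; "force": force on the tool from outside, world axes, zero at the start; "ft_torque": the same for the moment, N m; "opening": opening from 0.0 (shut) to 1.0 (fully open); "gripper_force": force on a finger pad.
Only numpy, scipy, OpenCV 4.12 (cv2) and the standard library are available. Lean on these libraries where they do the work, as an engineer would, in place of code of your own. Each camera call takes 0.05 s, during which the arm holds its last target. There are 200 camera calls.

TASK

Check the linear guide on the bench for sticky spots: push the loose square-bore handle fully down onto the square stud on the carriage, then use the handle to run the carriage slowly all the way to the red end stop and from there all the way back to the blue end stop. Leave the carriage against the blue stop with the handle fully seated and let go; move the carriage only by its handle, never fast, and leave the loose bearing and tappet where they lie.

Things in the scene. Friction and masses are not known exactly. Their poses are not given: they have to be found in the camera images.
- rail: Linear guide fixed to the bench: base plate 60 x 340 x 10 mm, steel rail along its y axis, top 24 mm above the bench. Origin: centre of the plate's underside. +y points to the red end stop (robot's left), -y to the blue one, z up; x within 20 deg of straight ahead. End stops: blocks 34 x 14 mm, tops 36 mm above the bench, bumper faces 145 mm from the origin.
- carriage (a joint): Carriage position along the rail's y axis, m: 0 mid-rail, +0.11 at the red stop, -0.11 at the blue stop. Steel carriage with green end caps, 50 mm wide, 70 mm long along the rail, top 38 mm above the bench; about 3 N of friction plus 8 N per m/s; stays where it is left.
- stud_top (a point): Top centre of the upright brass square stud in the middle of the carriage, 66 mm above the bench; axes as the rail's. Stud 14 x 14 mm, faces square to the rail, 22 mm tall, the top 8 mm tapering to a 7 x 7 mm tip. It stands on a dark boss, 30 mm diameter, top 44 mm above the bench, the handle's seat.
- handle_mid (a point): Centre of the loose handle, 36 mm above its underside; axes square to its sides, z up. It stands beyond the rail: square post 30 x 30 x 72 mm, 0.12 kg; lower 26 mm steel, then black grip, top 6 mm an orange cap 26 mm wide. Bore from below 17 x 17 mm, 26 mm deep, parallel to the sides: fits in any quarter-turn. Fully seated it is 14 mm above stud_top.
- bearing: Bystander: loose ball bearing, 52 mm diameter, 15 mm high, lying on the bench to the right; origin at its underside centre.
- tappet: Bystander: loose plain steel tappet (a short cylinder), 29 mm diameter, 22 mm high, standing at the left; origin at its underside centre.
There are look-alikes about, which are no part of the job. What is meant by the part that bears handle_mid is not purple, and is the larger of those in its own colour.

How it is judged:
By the outcome, as a careful person would: the job done as asked, in the order asked, and still so for the second after the job is handed in, with the robot touching nothing.
It also fails if it takes over 58 s, if anything falls off the work surface, if the arm or the gripper's body presses on something with over 40 N, if the wrist force passes 120 N, or if a joint passes its speed limit or range.

## Working session

There is one attempt and no reset: what is moved stays moved. The work goes in short steps, Python scripts to look and compute and a tool call to move; the robot and the scene stay as the last step left them, time stands still between calls to the robot, and variables do not carry over. Pictures are saved under pics/ and viewed, at most 10 in all, crops included, and the job is handed in when it is done.

Besides the shell and the picture viewer there is one more tool, called after ">>>" in YAML: its name, and indented under it one key for each argument. apply_moves: Moves the arm, as the interface text tells. Its arguments: {"type":"object","properties":{"plan":{"type":"array"},"jaw":{"type":"number"},"newtons":{"type":"number"}},"required":["plan"]}

```bash
mkdir -p pics
cat > h.py <<'E'
import numpy as np,cv2,pickle
from cell import ctrl
def cap(n,save=None):
    c=ctrl.capture(n)
    if save: cv2.imwrite('pics/'+save,c['image'][:,:,::-1])
    return c
def K(c):
    f=c['image'].shape[0]/2/np.tan(np.radians(c['vertical_fov'])/2)
    return np.array([[f,0,c['cx']],[0,f,c['cy']],[0,0,1.]])
def ray(c,uv):
    p=cv2.undistortPoints(np.array(uv,float).reshape(-1,1,2),K(c),np.array(c['dist_coeffs'],float))[:,0]
    R=np.array(c['R']);t=np.array(c['t'])
    d=np.c_[p,np.ones(len(p))]@R
    return -R.T@t,d
def plane(c,uv,z):
    o,d=ray(c,uv); return o+d*((z-o[2])/d[:,2])[:,None]
def proj(c,X):
    return cv2.projectPoints(np.array(X,float).reshape(-1,1,3),cv2.Rodrigues(np.array(c['R']))[0],np.array(c['t'],float),K(c),np.array(c['dist_coeffs'],float))[0][:,0]
E
python3 - <<'E'
from h import *
a=cap('scene');b=cap('side');w=cap('wrist')
pickle.dump((a,b,w),open('c.pkl','wb'))
im=np.vstack([np.hstack([a['image'],b['image']])])
cv2.imwrite('pics/s.png',cv2.resize(a['image'],(800,600),interpolation=3)[:,:,::-1])
cv2.imwrite('pics/d.png',cv2.resize(b['image'],(800,600),interpolation=3)[:,:,::-1])
s=ctrl.read_state();print(s['clock'],s['tcp_pos'],s['orientation'],s['force'])
for c in(a,b,w):print(-np.array(c['R']).T@c['t'],c['vertical_fov'])
E
```

```text
0.15 [0.21450575 0.50625359 0.23885149] [ 1.99030736e-01  9.79993143e-01 -4.41362845e-04 -9.98291411e-05] [-0.64507273  0.10583914 -0.17641343]
[-0.07775087 -0.46404125  0.55560627] 54.91357559633927
[0.13833252 0.23057187 1.08926227] 47.81060613667281
[0.14812737 0.53386274 0.37429426] 65.32337673474292
```

View pics/s.png

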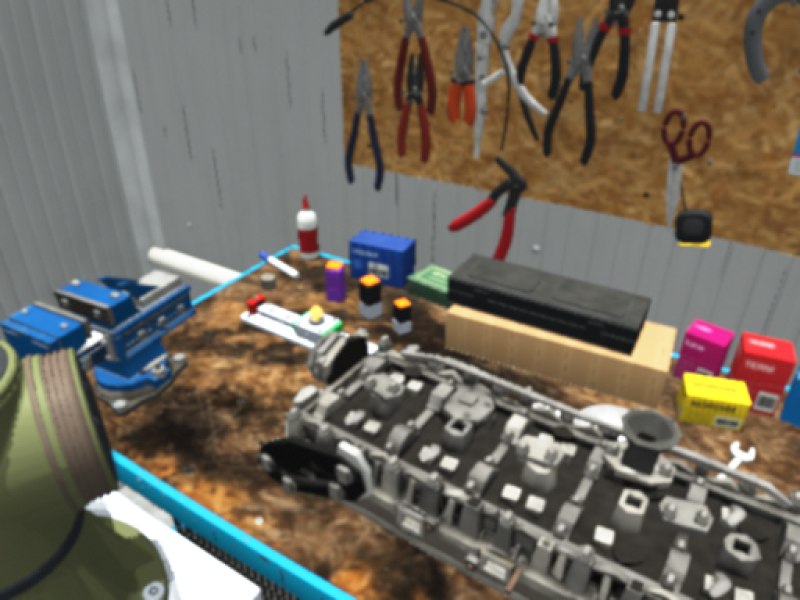

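View pics/d.png

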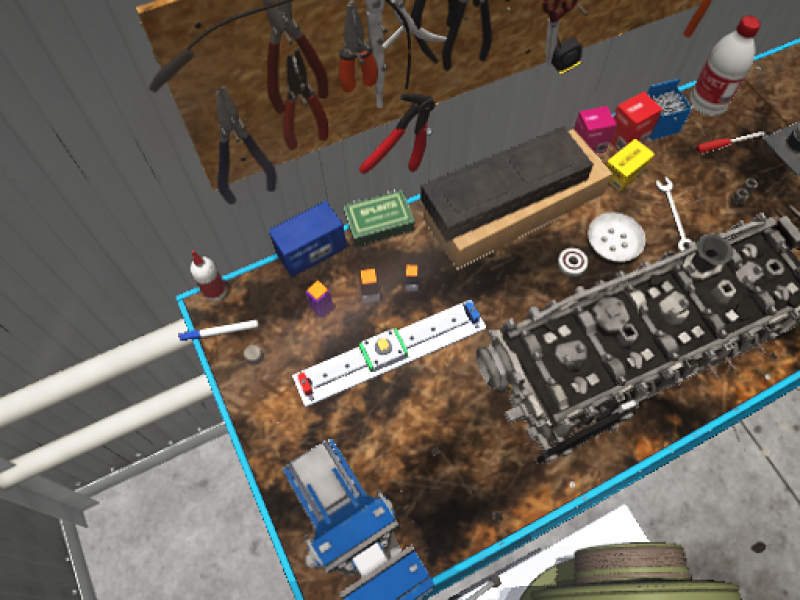

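Candidates for the handle in the side view (800x600): a purple one at (318,295), a larger black one at (369,283) and a smaller black one at (412,275). The target is the one at (369,283), because it is not purple and is the larger of the two black ones. In the scene view it is at (370,295). The rail runs from red (305,383) to blue (473,312), with the stud at (383,345).

Run:
```python
from h import *
a,b,w=pickle.load(open('c.pkl','rb'))
def blobs(c,lo,hi,mn=8):
    h=cv2.cvtColor(c['image'],cv2.COLOR_RGB2HSV);m=cv2.inRange(h,lo,hi)
    n,l,s,ce=cv2.connectedComponentsWithStats(m)
    return [(ce[i].round(1).tolist(),s[i].tolist()) for i in range(1,n) if s[i,4]>=mn]
for nm,c,box in(('side',b,(180,160,315,265)),('scene',a,(150,160,275,235))):
  x0,y0,x1,y1=box
  for col,lo,hi in(('orange',(8,150,150),(19,255,255)),('brass',(20,80,120),(33,255,255)),('red',(0,150,90),(5,255,255)),('blue',(100,140,50),(115,255,255)),('green',(45,120,80),(85,255,255))):
    for ce,s in blobs(c,lo,hi):
      if x0<ce[0]<x1 and y0<ce[1]<y1:
        z={'orange':.072,'brass':.062,'red':.034,'blue':.034,'green':.038}[col]
        print(nm,col,ce,s,plane(c,[ce],z).round(3)[0])
# plate corners (white)
h=cv2.cvtColor(b['image'],cv2.COLOR_RGB2HSV);m=cv2.inRange(h,(0,0,190),(180,50,255));m[:190]=0;m[265:]=0;m[:,:183]=0;m[:,315:]=0
m=cv2.morphologyEx(m,cv2.MORPH_CLOSE,np.ones((15,15)))
cs=max(cv2.findContours(m,0,1)[0],key=cv2.contourArea);r=cv2.boxPoints(cv2.minAreaRect(cs));P=plane(b,r,.01);print(r,P.round(4),np.linalg.norm(np.diff(P,axis=0),axis=1))
c1=cv2.resize(b['image'][160:265,180:320],(800,600),interpolation=cv2.INTER_CUBIC);cv2.imwrite('pics/crop.png',c1[:,:,::-1])
print(proj(w,[[.5,.2,.0],[.5,.1,0],[.6,.2,0]]))
```

```text
side orange [263.0, 172.7] [260, 169, 7, 8, 47] [ 0.643 -0.03   0.072]
side orange [235.6, 176.6] [231, 172, 10, 10, 80] [0.665 0.041 0.072]
side orange [200.0, 182.9] [197, 179, 8, 10, 15] [0.691 0.133 0.072]
side orange [205.0, 188.5] [202, 186, 7, 6, 10] [0.669 0.128 0.072]
side orange [180.2, 256.2] [176, 251, 12, 12, 50] [0.526 0.257 0.072]
side brass [202.7, 185.1] [198, 181, 11, 10, 61] [0.687 0.128 0.062]
side brass [244.8, 219.7] [242, 217, 7, 7, 35] [0.546 0.072 0.062]
side red [194.6, 244.7] [191, 239, 8, 13, 52] [0.553 0.213 0.034]
side blue [302.1, 199.3] [298, 193, 9, 14, 58] [ 0.54  -0.097  0.034]
side green [256.1, 218.0] [252, 210, 9, 18, 31] [0.546 0.039 0.038]
side green [233.8, 227.7] [230, 219, 9, 18, 46] [0.548 0.103 0.038]
scene orange [210.1, 169.5] [208, 167, 7, 5, 14] [0.672 0.135 0.072]
scene orange [235.9, 179.3] [230, 176, 13, 7, 35] [0.662 0.039 0.072]
scene orange [257.0, 193.2] [252, 190, 11, 7, 37] [ 0.627 -0.049  0.072]
scene orange [155.8, 197.0] [154, 196, 5, 3, 9] [0.477 0.161 0.072]
scene brass [213.3, 168.9] [210, 167, 8, 5, 26] [0.696 0.142 0.062]
scene brass [236.1, 178.8] [232, 177, 9, 5, 32] [0.68  0.05  0.062]
scene brass [256.9, 193.4] [254, 192, 7, 4, 23] [ 0.641 -0.041  0.062]
scene brass [201.8, 199.7] [197, 195, 10, 10, 64] [0.54  0.063 0.062]
scene red [162.7, 193.3] [158, 188, 11, 12, 64] [0.545 0.208 0.034]
scene blue [245.1, 163.3] [223, 148, 42, 36, 954] [0.825 0.113 0.034]
scene blue [168.1, 163.3] [166, 162, 5, 5, 15] [0.697 0.326 0.034]
scene green [216.0, 208.7] [212, 206, 8, 6, 26] [0.555 0.03  0.038]
[[185.41492 238.25438]
 [301.25595 187.88872]
 [310.65182 209.49922]
 [194.81079 259.86487]] [[ 0.5896  0.2271  0.01  ]
 [ 0.5814 -0.1196  0.01  ]
 [ 0.5118 -0.11    0.01  ]
 [ 0.5236  0.2282  0.01  ]] [0.34684934 0.07030233 0.33846279]
[[155.78986273 382.75923697]
 [107.69232908 396.2699318 ]
 [183.49793072 419.70862753]]
```

View pics/crop.png

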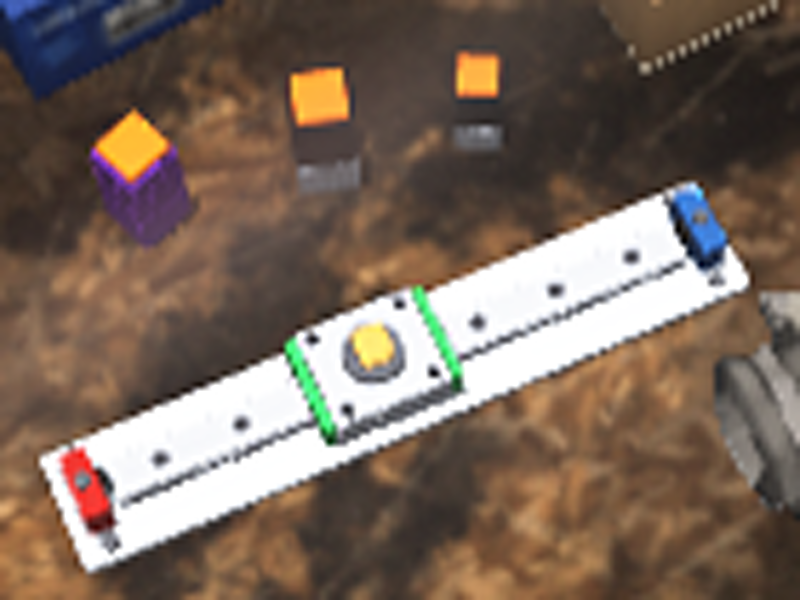

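The crop shows the large black handle with the orange cap at crop (320,97), the smaller black one at (478,75) and the purple one at (135,150). The larger black one is the target. Next I move above it for a wrist view.

>>> apply_moves:
  plan:
    - {"xyz": [0,0,0.04],"twist": 0}
    - {"xyz": [0,0,0.03],"twist": 0}
    - {"xyz": [0.028,-0.03,0],"twist": 1.5}
    - {"xyz": [0.028,-0.03,0],"twist": 1.5}
    - {"xyz": [0.028,-0.03,0],"twist": 1.5}
    - {"xyz": [0.028,-0.03,0],"twist": 1.5}
    - {"xyz": [0.028,-0.03,0],"twist": 1.5}
    - {"xyz": [0.028,-0.03,0],"twist": 1.5}
    - {"xyz": [0.028,-0.03,0],"twist": 1.5}
    - {"xyz": [0.028,-0.03,0],"twist": 1.5}
    - {"xyz": [0.028,-0.03,0],"twist": 1.5}
    - {"xyz": [0.028,-0.03,0],"twist": 1.5}
    - {"xyz": [0.028,-0.03,0],"twist": 1.5}
    - {"xyz": [0.028,-0.03,0],"twist": 1.5}
    - {"xyz": [0.028,-0.03,-0.02],"twist": 1.5}
    - {"xyz": [0.026,-0.04,-0.03],"twist": 1.5}
    - {"xyz": [0,-0.036,-0.03],"twist": 0}
    - {"xyz": [0,0,0],"twist": 0}
  jaw: 85
  newtons: 50

```text
clock: 2.4
tcp_pos: [0.6038, 0.0383, 0.2264]
orientation: [0.019, 1.0, -0.0, -0.003]
force: [-0.2, 0.0, -0.1]
opening: 0.666
gripper_force: 0.0
```

Run:
```python
from h import *
w=cap('wrist','w1.png');pickle.dump(w,open('w1.pkl','wb'))
s=ctrl.read_state();print(s['clock'],s['tcp_pos'],s['orientation'],s['opening'],s['joint_positions'])
print(-np.array(w['R']).T@w['t'],proj(w,[[.664,.04,.072],[.546,.07,.066]]))
```

```text
2.45 [0.60431931 0.03965867 0.22837156] [ 1.79832243e-02  9.99837748e-01  8.69018364e-06 -1.03972743e-03] 0.66645570013734 [ 5.03497737e-03  4.33825740e-01  1.36483709e+00  6.69378649e-05
  1.34500833e+00 -1.52980800e+00]
[0.53238388 0.04032677 0.36227247] [[259.98349664 231.75496216]
 [286.74303374 115.64314695]]
```

View pics/w1.png

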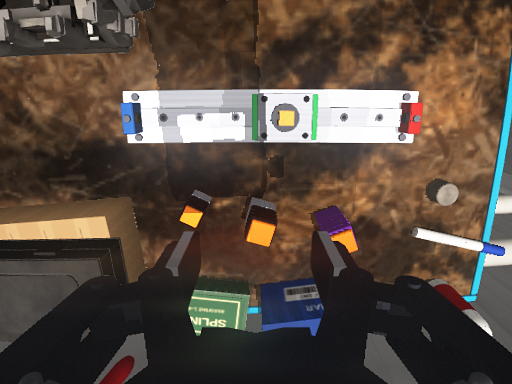

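The wrist view shows the handle cap at (262,232), turned roughly 15°, with the stud at (286,118), the blue stop at (130,118) and the red stop at (412,118). I'll measure precisely.

Run:
```python
from h import *
w=pickle.load(open('w1.pkl','rb'));h=cv2.cvtColor(w['image'],cv2.COLOR_RGB2HSV)
def big(lo,hi,box):
    x0,y0,x1,y1=box;m=np.zeros(h.shape[:2],np.uint8);m[y0:y1,x0:x1]=cv2.inRange(h,lo,hi)[y0:y1,x0:x1]
    return max(cv2.findContours(m,0,1)[0],key=cv2.contourArea)
def rect(c,z):
    P=plane(w,c[:,0],z)[:,:2].astype(np.float32);return cv2.minAreaRect(P*1000),
print('cap',rect(big((5,120,120),(25,255,255),(235,205,290,255)),.072))
print('smallcap',rect(big((5,120,120),(25,255,255),(170,200,215,230)),.055))
print('purple',rect(big((5,120,120),(25,255,255),(325,225,365,255)),.072))
print('stud',rect(big((18,80,120),(33,255,255),(270,100,305,135)),.056))
r=rect(big((0,150,90),(6,255,255),(395,95,430,140)),.036);b=rect(big((100,140,50),(115,255,255),(115,95,145,140)),.036)
g=[rect(big((45,100,60),(85,255,255),q),.034) for q in((245,90,265,145),(308,90,325,145))]
print(r,b,g)
c=big((0,0,170),(180,40,255),(115,85,425,150))
for q in('red','blue'): pass
d=np.array(r[0][0])-b[0][0];print('yaw rail',np.degrees(np.arctan2(-d[0],d[1])))
```

```text
cap (((665.2318115234375, 40.31452941894531), (26.093271255493164, 26.825956344604492), 71.16838836669922),)
smallcap (((650.3279418945312, -35.6648063659668), (20.64679527282715, 20.610319137573242), 61.63640594482422),)
purple (((680.7797241210938, 129.84613037109375), (27.991567611694336, 23.046159744262695), 20.84534454345703),)
stud (((548.7833862304688, 70.2576675415039), (14.299769401550293, 13.768938064575195), 88.01582336425781),)
(((553.3031616210938, 212.81410217285156), (14.354935646057129, 33.18842697143555), 88.75013732910156),) (((542.4900512695312, -98.0724105834961), (13.430374145507812, 31.938718795776367), 87.39691162109375),) [(((547.5018920898438, 38.695064544677734), (5.445302486419678, 47.31814956665039), 87.64398956298828),), (((549.7525634765625, 102.97222900390625), (4.978804588317871, 47.444610595703125), 88.06172943115234),)]
yaw rail -1.9920321708749094
```

Handle at (0.665, 0.040) with yaw -18.8°, stud at (0.5485, 0.0705), rail yaw -2°. Now I move over the handle, turn, descend and grip.

>>> apply_moves:
  plan:
    - {"xyz": [0.03,0,0],"twist": -6}
    - {"xyz": [0.03,0,0],"twist": -6}
    - {"xyz": [0.001,0,-0.03],"twist": -5}
    - {"xyz": [0,0,-0.03],"twist": 0}
    - {"xyz": [0,0,-0.03],"twist": 0}
    - {"xyz": [0,0,-0.03],"twist": 0}
    - {"xyz": [0,0,-0.025],"twist": 0}
    - {"xyz": [0,0,-0.02],"twist": 0}
    - {"xyz": [0,0,-0.02],"twist": 0}
    - {"xyz": [0,0,-0.01],"twist": 0}
    - {"xyz": [0,0,0],"twist": 0}
    - {"xyz": [0,0,0],"twist": 0}

```text
clock: 3.95
tcp_pos: [0.6661, 0.0404, 0.0352]
orientation: [0.165, 0.986, 0.0, 0.001]
force: [0.2, 0.7, -0.4]
opening: 0.67
gripper_force: 0.0
```

>>> apply_moves:
  plan:
    - {"xyz": [0,0,0],"twist": 0}
    - {"xyz": [0,0,0],"twist": 0}
    - {"xyz": [0,0,0],"twist": 0}
    - {"xyz": [0,0,0],"twist": 0}
    - {"xyz": [0,0,0],"twist": 0}
    - {"xyz": [0,0,0],"twist": 0}
  jaw: 255
  newtons: 60

```text
clock: 4.7
tcp_pos: [0.666, 0.0404, 0.0351]
orientation: [0.165, 0.986, 0.0, 0.001]
force: [-0.5, 0.0, 6.0]
opening: 0.342
gripper_force: 59.9
```

Gripped, with an opening of about 29 mm. Now I lift, align with the rail, move above the stud and look.

>>> apply_moves:
  plan:
    - {"xyz": [0,0,0.02],"twist": 0}
    - {"xyz": [0,0,0.03],"twist": 0}
    - {"xyz": [0,0,0.035],"twist": 0}
    - {"xyz": [-0.02,0.005,0.005],"twist": 3}
    - {"xyz": [-0.02,0.005,0],"twist": 3}
    - {"xyz": [-0.02,0.005,0],"twist": 3}
    - {"xyz": [-0.02,0.005,0],"twist": 3}
    - {"xyz": [-0.02,0.005,0],"twist": 3}
    - {"xyz": [-0.0175,0.005,0],"twist": 2}
    - {"xyz": [0,0,0],"twist": 0}
    - {"xyz": [0,0,0],"twist": 0}
    - {"xyz": [0,0,0],"twist": 0}

```text
clock: 6.2
tcp_pos: [0.5486, 0.0702, 0.1244]
orientation: [0.017, 1.0, -0.0, 0.0]
force: [-0.5, -0.6, -1.7]
opening: 0.343
gripper_force: 59.3
```

Run:
```python
from h import *
a,b,w=[cap(n) for n in('scene','side','wrist')];pickle.dump((a,b,w),open('c2.pkl','wb'))
s=ctrl.read_state();print(s['tcp_pos'],s['orientation'],s['force'],s['ft_torque'])
def crop(c,X,r):
    u,v=proj(c,[X])[0].astype(int);print(u,v);x0=max(u-r,0);y0=max(v-r,0);return cv2.resize(c['image'][y0:y0+2*r,x0:x0+2*r],(390,390),interpolation=cv2.INTER_CUBIC)
X=[.5485,.0705,.09]
cv2.imwrite('pics/c2.png',np.hstack([crop(a,X,40),cv2.resize(w['image'],(400,300))[:, :] if 0 else crop(w,X,70)])[:,:,::-1])
```

```text
[0.54827364 0.07027253 0.12416301] [ 1.73177811e-02  9.99850030e-01 -2.23778150e-05 -1.07299338e-04] [-0.78916938  0.0991806  -1.35206252] [ 0.01633013 -0.00652176 -0.06420307]
200 188
257 223
```

View pics/c2.png

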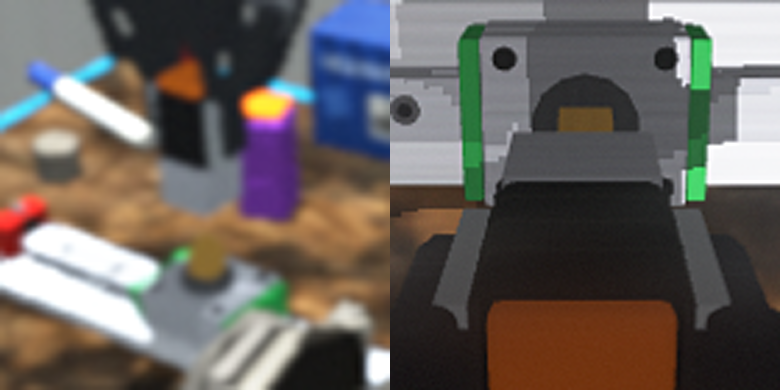

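The wrist crop shows the handle's lower near edge at crop row 132, spanning columns 507–657, square to the rail. The stud spans columns 558–612 just above it. I'll compute the offset.

Run:
```python
from h import *
a,b,w=pickle.load(open('c2.pkl','rb'))
f=lambda u,v:[187+(u-390)/2.786,153+v/2.786]
print('edge',plane(w,[f(507,132),f(657,132)],.089).round(4))
print('stud front top edge',plane(w,[f(560,107),f(612,107)],.058).round(4))
print('caps',plane(w,[f(472,110),f(699,110)],.036).round(4))
h=cv2.cvtColor(w['image'],cv2.COLOR_RGB2HSV);m=cv2.inRange(h,(3,120,60),(20,255,255));m[:255]=0;m[:,:200]=0;m[:,320:]=0
c=max(cv2.findContours(m,0,1)[0],key=cv2.contourArea);P=plane(w,c[:,0],.161)[:,:2].astype(np.float32)*1000;print('cap',cv2.minAreaRect(P),P.min(0),P.max(0))
```

```text
edge [[0.5335 0.0541 0.089 ]
 [0.5346 0.0865 0.089 ]]
stud front top edge [[0.5377 0.0647 0.058 ]
 [0.5381 0.0778 0.058 ]]
caps [[0.5444 0.0391 0.036 ]
 [0.5466 0.1029 0.036 ]]
cap ((549.9306640625, 69.55927276611328), (33.36448287963867, 32.98024368286133), 87.98690032958984) [533.05334   52.570312] [566.42944   85.808624]
```

Offset is under 1 mm, so I lower it.

>>> apply_moves:
  plan:
    - {"xyz": [0,0.0005,-0.01],"twist": 0}
    - {"xyz": [0,0,-0.008],"twist": 0}
    - {"xyz": [0,0,-0.005],"twist": 0}
    - {"xyz": [0,0,-0.004],"twist": 0}
    - {"xyz": [0,0,-0.004],"twist": 0}
    - {"xyz": [0,0,-0.004],"twist": 0}
    - {"xyz": [0,0,0],"twist": 0}

```text
clock: 7.22
tcp_pos: [0.548, 0.0709, 0.089]
orientation: [0.017, 1.0, -0.0, -0.0]
force: [-0.1, -0.2, -1.6]
opening: 0.349
gripper_force: 59.3
```

Now the underside is near 0.054, past the taper with no contact.

>>> apply_moves:
  plan:
    - {"xyz": [0,0,-0.003],"twist": 0}
    - {"xyz": [0,0,-0.003],"twist": 0}
    - {"xyz": [0,0,-0.002],"twist": 0}
    - {"xyz": [0,0,-0.0015],"twist": 0}
    - {"xyz": [0,0,-0.001],"twist": 0}
    - {"xyz": [0,0,0],"twist": 0}
    - {"xyz": [0,0,0],"twist": 0}

```text
clock: 8.1
tcp_pos: [0.5482, 0.0709, 0.079]
orientation: [0.017, 1.0, -0.0, 0.0]
force: [-0.9, 0.2, 2.3]
opening: 0.349
gripper_force: 59.6
```

>>> apply_moves:
  plan:
    - {"xyz": [0,0,-0.0005],"twist": 0}
    - {"xyz": [0,0,-0.0005],"twist": 0}
    - {"xyz": [0,0,0],"twist": 0}
    - {"xyz": [0,0,0],"twist": 0}

```text
clock: 8.6
tcp_pos: [0.5483, 0.0709, 0.0789]
orientation: [0.017, 1.0, 0.0, 0.0]
force: [-7.0, -0.2, 15.1]
opening: 0.347
gripper_force: 61.5
```

Seated: z has stopped and the force is 15 N. I ease the pressure slightly and run slowly toward red, at 24 mm/s.

>>> apply_moves:
  plan:
    - {"xyz": [0,0.001,0.0004],"twist": 0}
    - {"xyz": [0,0.002,0],"twist": 0}
    - {"xyz": [0.0001,0.003,0],"twist": 0}
    - {"xyz": [0.0001,0.003,0],"twist": 0}
    - {"xyz": [0.0001,0.003,0],"twist": 0}
    - {"xyz": [0.0001,0.003,0],"twist": 0}
    - {"xyz": [0.0001,0.003,0],"twist": 0}
    - {"xyz": [0.0001,0.003,0],"twist": 0}
    - {"xyz": [0.0001,0.003,0],"twist": 0}
    - {"xyz": [0.0001,0.003,0],"twist": 0}
    - {"xyz": [0.0001,0.003,0],"twist": 0}
    - {"xyz": [0.0001,0.003,0],"twist": 0}
    - {"xyz": [0.0001,0.003,0],"twist": 0}
    - {"xyz": [0.0001,0.003,0],"twist": 0}
    - {"xyz": [0.0001,0.003,0],"twist": 0}
    - {"xyz": [0.0001,0.003,0],"twist": 0}
    - {"xyz": [0.0001,0.003,0],"twist": 0}
    - {"xyz": [0.0001,0.003,0],"twist": 0}
    - {"xyz": [0.0001,0.003,0],"twist": 0}
    - {"xyz": [0.0001,0.003,0],"twist": 0}

```text
clock: 11.1
tcp_pos: [0.5502, 0.1277, 0.079]
orientation: [0.017, 1.0, -0.0, 0.001]
force: [-3.1, -3.7, 9.7]
opening: 0.344
gripper_force: 60.4
```

>>> apply_moves:
  plan:
    - {"xyz": [0.0001,0.003,0],"twist": 0}
    - {"xyz": [0.0001,0.003,0],"twist": 0}
    - {"xyz": [0.0001,0.003,0],"twist": 0}
    - {"xyz": [0.0001,0.003,0],"twist": 0}
    - {"xyz": [0.0001,0.003,0],"twist": 0}
    - {"xyz": [0.0001,0.003,0],"twist": 0}
    - {"xyz": [0.0001,0.003,0],"twist": 0}
    - {"xyz": [0.0001,0.003,0],"twist": 0}
    - {"xyz": [0.0001,0.003,0],"twist": 0}
    - {"xyz": [0.0001,0.003,0],"twist": 0}
    - {"xyz": [0.0001,0.003,0],"twist": 0}
    - {"xyz": [0,0.001,0],"twist": 0}
    - {"xyz": [0,0.001,0],"twist": 0}
    - {"xyz": [0,0.001,0],"twist": 0}
    - {"xyz": [0,0.001,0],"twist": 0}
    - {"xyz": [0,0.001,0],"twist": 0}
    - {"xyz": [0,0,0],"twist": 0}

```text
clock: 13.22
tcp_pos: [0.5515, 0.1658, 0.079]
orientation: [0.017, 1.0, -0.0, 0.001]
force: [-1.1, -2.6, 8.2]
opening: 0.348
gripper_force: 60.5
```

>>> apply_moves:
  plan:
    - {"xyz": [0,0.001,0],"twist": 0}
    - {"xyz": [0,0.001,0],"twist": 0}
    - {"xyz": [0,0.001,0],"twist": 0}
    - {"xyz": [0,0,0],"twist": 0}

```text
clock: 13.72
tcp_pos: [0.5516, 0.1687, 0.079]
orientation: [0.017, 1.0, -0.0, 0.001]
force: [-1.0, -3.4, 7.8]
opening: 0.344
gripper_force: 60.3
```

>>> apply_moves:
  plan:
    - {"xyz": [0,0.001,0],"twist": 0}
    - {"xyz": [0,0.001,0],"twist": 0}
    - {"xyz": [0,0,0],"twist": 0}

```text
clock: 14.1
tcp_pos: [0.5516, 0.1696, 0.079]
orientation: [0.017, 1.0, -0.001, 0.001]
force: [-1.3, -11.4, 9.3]
opening: 0.342
gripper_force: 60.8
```

>>> apply_moves:
  plan:
    - {"xyz": [0,0.0007,0],"twist": 0}
    - {"xyz": [0,0.0005,0],"twist": 0}
    - {"xyz": [0,0,0],"twist": 0}

```text
clock: 14.48
tcp_pos: [0.5517, 0.1697, 0.0789]
orientation: [0.017, 1.0, -0.002, 0.001]
force: [-1.4, -19.8, 11.5]
opening: 0.345
gripper_force: 61.0
```

Run:
```python
from h import *
w=cap('wrist');u,v=proj(w,[[.552,.19,.05]])[0].astype(int);print(u,v)
cv2.imwrite('pics/r.png',cv2.resize(w['image'][max(v-60,0):v+90,max(u-100,0):u+100],(800,600),interpolation=2)[:,:,::-1])
```

```text
290 225
```

View pics/r.png

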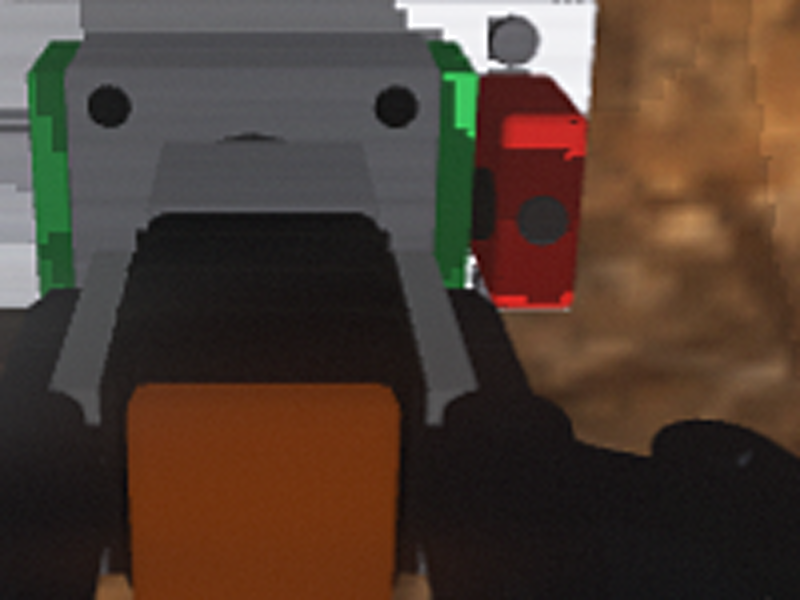

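The green cap at (460,180) is against the bumper at (483,200), so the carriage is at the red stop. Now I run slowly back to blue.

>>> apply_moves:
  plan:
    - {"xyz": [0,-0.001,0],"twist": 0}
    - {"xyz": [0,-0.001,0],"twist": 0}
    - {"xyz": [0,-0.002,0],"twist": 0}
    - {"xyz": [-0.0001,-0.003,0],"twist": 0}
    - {"xyz": [-0.0001,-0.003,0],"twist": 0}
    - {"xyz": [-0.0001,-0.003,0],"twist": 0}
    - {"xyz": [-0.0001,-0.003,0],"twist": 0}
    - {"xyz": [-0.0001,-0.003,0],"twist": 0}
    - {"xyz": [-0.0001,-0.003,0],"twist": 0}
    - {"xyz": [-0.0001,-0.003,0],"twist": 0}
    - {"xyz": [-0.0001,-0.003,0],"twist": 0}
    - {"xyz": [-0.0001,-0.003,0],"twist": 0}
    - {"xyz": [-0.0001,-0.003,0],"twist": 0}
    - {"xyz": [-0.0001,-0.003,0],"twist": 0}
    - {"xyz": [-0.0001,-0.003,0],"twist": 0}
    - {"xyz": [-0.0001,-0.003,0],"twist": 0}
    - {"xyz": [-0.0001,-0.003,0],"twist": 0}
    - {"xyz": [-0.0001,-0.003,0],"twist": 0}
    - {"xyz": [-0.0001,-0.003,0],"twist": 0}
    - {"xyz": [-0.0001,-0.003,0],"twist": 0}

```text
clock: 17.02
tcp_pos: [0.5499, 0.1175, 0.079]
orientation: [0.017, 1.0, 0.0, 0.001]
force: [-0.8, 3.1, 6.4]
opening: 0.342
gripper_force: 60.7
```

>>> apply_moves:
  plan:
    - {"xyz": [-0.0001,-0.003,0],"twist": 0}
    - {"xyz": [-0.0001,-0.003,0],"twist": 0}
    - {"xyz": [-0.0001,-0.003,0],"twist": 0}
    - {"xyz": [-0.0001,-0.003,0],"twist": 0}
    - {"xyz": [-0.0001,-0.003,0],"twist": 0}
    - {"xyz": [-0.0001,-0.003,0],"twist": 0}
    - {"xyz": [-0.0001,-0.003,0],"twist": 0}
    - {"xyz": [-0.0001,-0.003,0],"twist": 0}
    - {"xyz": [-0.0001,-0.003,0],"twist": 0}
    - {"xyz": [-0.0001,-0.003,0],"twist": 0}
    - {"xyz": [-0.0001,-0.003,0],"twist": 0}
    - {"xyz": [-0.0001,-0.003,0],"twist": 0}
    - {"xyz": [-0.0001,-0.003,0],"twist": 0}
    - {"xyz": [-0.0001,-0.003,0],"twist": 0}
    - {"xyz": [-0.0001,-0.003,0],"twist": 0}
    - {"xyz": [-0.0001,-0.003,0],"twist": 0}
    - {"xyz": [-0.0001,-0.003,0],"twist": 0}
    - {"xyz": [-0.0001,-0.003,0],"twist": 0}
    - {"xyz": [-0.0001,-0.003,0],"twist": 0}
    - {"xyz": [-0.0001,-0.003,0],"twist": 0}

```text
clock: 19.52
tcp_pos: [0.5478, 0.0574, 0.079]
orientation: [0.017, 1.0, 0.0, 0.001]
force: [-1.9, 3.1, 7.0]
opening: 0.35
gripper_force: 60.7
```

>>> apply_moves:
  plan:
    - {"xyz": [-0.0001,-0.003,0],"twist": 0}
    - {"xyz": [-0.0001,-0.003,0],"twist": 0}
    - {"xyz": [-0.0001,-0.003,0],"twist": 0}
    - {"xyz": [-0.0001,-0.003,0],"twist": 0}
    - {"xyz": [-0.0001,-0.003,0],"twist": 0}
    - {"xyz": [-0.0001,-0.003,0],"twist": 0}
    - {"xyz": [-0.0001,-0.003,0],"twist": 0}
    - {"xyz": [-0.0001,-0.003,0],"twist": 0}
    - {"xyz": [-0.0001,-0.003,0],"twist": 0}
    - {"xyz": [-0.0001,-0.003,0],"twist": 0}
    - {"xyz": [-0.0001,-0.003,0],"twist": 0}
    - {"xyz": [-0.0001,-0.003,0],"twist": 0}
    - {"xyz": [-0.0001,-0.003,0],"twist": 0}
    - {"xyz": [-0.0001,-0.003,0],"twist": 0}
    - {"xyz": [-0.0001,-0.003,0],"twist": 0}
    - {"xyz": [-0.0001,-0.003,0],"twist": 0}
    - {"xyz": [-0.0001,-0.003,0],"twist": 0}
    - {"xyz": [-0.0001,-0.003,0],"twist": 0}
    - {"xyz": [-0.0001,-0.003,0],"twist": 0}
    - {"xyz": [-0.0001,-0.003,0],"twist": 0}

```text
clock: 22.02
tcp_pos: [0.5457, -0.0027, 0.079]
orientation: [0.017, 1.0, 0.0, 0.001]
force: [-2.8, 3.0, 8.8]
opening: 0.344
gripper_force: 60.8
```

>>> apply_moves:
  plan:
    - {"xyz": [-0.0001,-0.003,0],"twist": 0}
    - {"xyz": [-0.0001,-0.003,0],"twist": 0}
    - {"xyz": [-0.0001,-0.003,0],"twist": 0}
    - {"xyz": [-0.0001,-0.003,0],"twist": 0}
    - {"xyz": [-0.0001,-0.003,0],"twist": 0}
    - {"xyz": [-0.0001,-0.003,0],"twist": 0}
    - {"xyz": [-0.0001,-0.003,0],"twist": 0}
    - {"xyz": [-0.0001,-0.003,0],"twist": 0}
    - {"xyz": [-0.0001,-0.003,0],"twist": 0}
    - {"xyz": [-0.0001,-0.003,0],"twist": 0}
    - {"xyz": [-0.0001,-0.003,0],"twist": 0}
    - {"xyz": [-0.0001,-0.003,0],"twist": 0}
    - {"xyz": [-0.0001,-0.003,0],"twist": 0}
    - {"xyz": [-0.0001,-0.003,0],"twist": 0}
    - {"xyz": [0,-0.001,0],"twist": 0}
    - {"xyz": [0,-0.001,0],"twist": 0}
    - {"xyz": [0,-0.001,0],"twist": 0}
    - {"xyz": [0,-0.001,0],"twist": 0}
    - {"xyz": [0,0,0],"twist": 0}

```text
clock: 24.4
tcp_pos: [0.5442, -0.0487, 0.079]
orientation: [0.017, 1.0, 0.0, 0.0]
force: [-3.0, 2.8, 9.4]
opening: 0.342
gripper_force: 61.0
```

>>> apply_moves:
  plan:
    - {"xyz": [0,-0.001,0],"twist": 0}
    - {"xyz": [0,-0.001,0],"twist": 0}
    - {"xyz": [0,-0.001,0],"twist": 0}
    - {"xyz": [0,0,0],"twist": 0}

```text
clock: 24.9
tcp_pos: [0.5444, -0.0516, 0.079]
orientation: [0.017, 1.0, 0.0, 0.001]
force: [-1.4, 2.9, 8.4]
opening: 0.342
gripper_force: 61.0
```

>>> apply_moves:
  plan:
    - {"xyz": [0,-0.001,0],"twist": 0}
    - {"xyz": [0,-0.001,0],"twist": 0}
    - {"xyz": [0,0,0],"twist": 0}

```text
clock: 25.28
tcp_pos: [0.5445, -0.0536, 0.079]
orientation: [0.017, 1.0, 0.0, 0.001]
force: [-0.3, 3.2, 7.5]
opening: 0.344
gripper_force: 60.8
```

>>> apply_moves:
  plan:
    - {"xyz": [0,-0.001,0],"twist": 0}
    - {"xyz": [0,-0.0005,0],"twist": 0}
    - {"xyz": [0,0,0],"twist": 0}

```text
clock: 25.65
tcp_pos: [0.5445, -0.0538, 0.079]
orientation: [0.017, 1.0, 0.001, 0.001]
force: [-0.0, 14.3, 8.3]
opening: 0.346
gripper_force: 61.3
```

>>> apply_moves:
  plan:
    - {"xyz": [0,-0.001,0],"twist": 0}
    - {"xyz": [0,-0.0005,0],"twist": 0}
    - {"xyz": [0,0,0],"twist": 0}

```text
clock: 26.02
tcp_pos: [0.5445, -0.054, 0.079]
orientation: [0.017, 1.0, 0.002, 0.001]
force: [0.1, 24.2, 9.9]
opening: 0.345
gripper_force: 61.8
```

At the blue stop: y has stalled and the force is rising. I relax within the bore play, open partway and check.

>>> apply_moves:
  plan:
    - {"xyz": [0,0.001,0],"twist": 0}
    - {"xyz": [0,0.001,0],"twist": 0}
    - {"xyz": [0,0.0008,0],"twist": 0}
    - {"xyz": [0,0,-0.0004],"twist": 0}
    - {"xyz": [0,0,0],"twist": 0}

```text
clock: 26.65
tcp_pos: [0.5446, -0.0536, 0.0789]
orientation: [0.017, 1.0, 0.0, 0.001]
force: [-1.7, 4.9, 12.8]
opening: 0.344
gripper_force: 62.4
```

>>> apply_moves:
  plan:
    - {"xyz": [0,0,0],"twist": 0}
    - {"xyz": [0,0,0],"twist": 0}
    - {"xyz": [0,0,0],"twist": 0}
    - {"xyz": [0,0,0],"twist": 0}
    - {"xyz": [0,0,0],"twist": 0}
    - {"xyz": [0,0,0],"twist": 0}
  jaw: 85

```text
clock: 27.4
tcp_pos: [0.5439, -0.0541, 0.0778]
orientation: [0.017, 1.0, -0.0, 0.0]
force: [1.1, -1.0, -0.5]
opening: 0.668
gripper_force: 0.0
```

Released cleanly. I rise straight up, move back a bit and look.

>>> apply_moves:
  plan:
    - {"xyz": [0,0,0.01],"twist": 0}
    - {"xyz": [0,0,0.02],"twist": 0}
    - {"xyz": [0,0,0.03],"twist": 0}
    - {"xyz": [0,0,0.03],"twist": 0}
    - {"xyz": [0,0,0.03],"twist": 0}
    - {"xyz": [0,0,0.03],"twist": 0}
    - {"xyz": [0,0,0.02],"twist": 0}
    - {"xyz": [0,0,0],"twist": 0}
    - {"xyz": [0,0,0],"twist": 0}

```text
clock: 28.52
tcp_pos: [0.5436, -0.054, 0.247]
orientation: [0.017, 1.0, 0.0, -0.0]
force: [-0.5, 0.4, -0.3]
opening: 0.666
gripper_force: 0.0
```

Run:
```python
from h import *
w=cap('wrist');b=cap('side');pickle.dump((w,b),open('c3.pkl','wb'))
f=lambda c,X,r:(lambda p:cv2.resize(c['image'][max(p[1]-r,0):p[1]+r,max(p[0]-r,0):p[0]+r],(400,400),interpolation=2))(proj(c,[X])[0].astype(int))
X=[.545,-.055,.08]
cv2.imwrite('pics/f.png',np.hstack([f(w,X,90),f(b,X,35)])[:,:,::-1])
h=cv2.cvtColor(w['image'],cv2.COLOR_RGB2HSV);m=cv2.inRange(h,(4,120,100),(24,255,255));u,v=proj(w,[[.544,-.054,.116]])[0].astype(int)
k=np.zeros_like(m);k[v-45:v+45,u-45:u+45]=255;m&=k
c=max(cv2.findContours(m,0,1)[0],key=cv2.contourArea)
for z in(.116,.120):print(z,cv2.minAreaRect(plane(w,c[:,0],z)[:,:2].astype(np.float32)*1000))
```

```text
0.116 ((543.8226318359375, -54.58477020263672), (25.034624099731445, 24.839183807373047), 87.97017669677734)
0.12 ((542.7389526367188, -54.54969024658203), (24.659042358398438, 24.466556549072266), 87.97015380859375)
```

View pics/f.png

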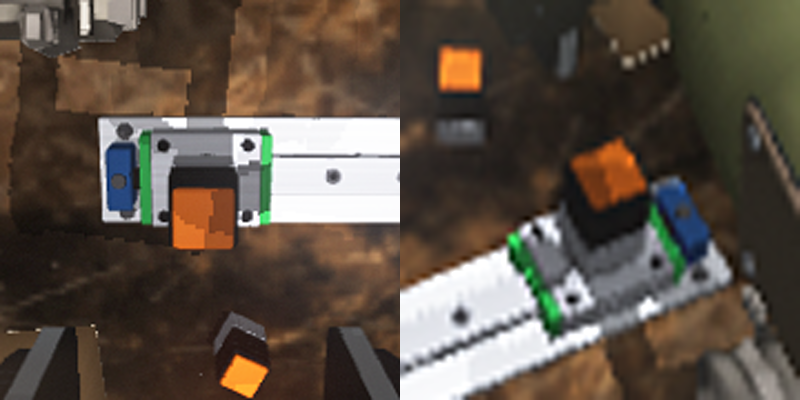

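The carriage is against the blue bumper and the handle is upright and seated, with the gripper clear. I'm handing it in.

```bash
python3 -c "
from cell import ctrl
print(ctrl.job_done())"
```

```text
the job is handed in; nothing more can be done
None
```

I seated the handle on the stud and ran the carriage slowly (about 24 mm/s) to the red stop and back to the blue stop; the drag on the handle read about 3 N at each check, with no sign of a sticky spot. I then let go with the handle seated and handed the job in at about 29 s.

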